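Load a stone holder into the UV post-cure station and start it

TASK

Take the holder with the round domed stone out of the wooden carrier, set it down on the bare bench and let go, and take it again over its two ends, so that it fits between the guides of the curing station. Lay it on the foot of the station's sloping wheel track and push it up under the lamp head to the top stop, until the spring catch has come up behind it and holds it there. Only then switch the lamp on with the round key and after that start the cure with the bar key, pressing each key fully down and releasing it, one key at a time; leave the other holder where it lies, and do not knock over or shove the white bottle.

Things in the scene. Friction and masses are not known exactly. Their poses are not given: they have to be found in the camera images.
- holder_dome: The holder to be cured: an aluminium block 60 (its x) x 50 (its y) x 26 mm high, about 0.25 kg, with a round domed dark stone 43 mm across on top that rises 6 mm more (32 mm in all). Origin at the centre of its underside, z up. It starts crosswise in the carrier, in one of two places.
- holder_bar: The other holder, to be left: the same aluminium block with a long narrow bar of stone, 52 x 14 x 6 mm, on top. Origin at the centre of its underside.
- carrier: Fixed wooden trough, 280 mm (its x) x 82 mm (its y), inner floor at z = 8 mm, walls to z = 34 mm, level with the top of the holders' blocks. Origin at bench level under its centre. The holders lie about 54 mm either side of its centre, their length across the trough (66 mm inside): only their long sides, 50 mm apart, are open to the fingers, with at least 40 mm free beside each.
- station: Fixed UV post-cure station. Origin at bench level under the low front edge of its slide, centre line; x up the slide, y left, z up. The slide climbs at 0.21 rad on two rows of small free wheels, 27 mm above the bench at the front edge. Lamp head: over the slide from 118 mm up the slope, 38 mm above the wheels, top at z 106 to 118 mm. Console left of the slide, y 44 to 114, x 48 to 176 mm.
- slide_foot (a point): Point at the wheel tops (station x 33, z 34 mm) under the centre of the holder when it rests against the two front tabs, which stand 6 mm above the wheels at the front edge with 28 mm between them. A holder let go on the slide rolls back to them. The guides are 57 mm apart, flare to 68 mm and reach 26 mm above the wheels, so only the holder's ends are open to fingers here.
- slide_home (a point): Point at the wheel tops (station x 125, z 54 mm) under the centre of the holder when its front end touches the top stop; held by the catch it may lie up to 2 mm lower. Its rear end is then 99 mm up the slope, 19 mm before the lamp head, so it is pushed home from behind. The station as a whole covers x -4 to 190, y -52 to 120 mm in its frame.
- catch (a joint): Spring catch: a light steel tongue, 28 x 16 mm, in the middle of the slide, hinged 70 mm up the slope, its free end 97 mm up. 0 rad: standing up, its end 6 mm above the wheels; 0.28 rad: pressed flat by a holder passing over it. It gives way to a holder pushed upward and springs up behind it when the holder reaches the top stop.
- key_round (a joint): Travel of the round key (lamp on): 0 released, 0.005 m fully down; springs back; 1.2 N to start, 5.2 N fully down.
- key_bar (a joint): Travel of the bar key (start): 0 released, 0.005 m fully down; springs back; 1.2 N to start, 5.2 N fully down.
- key_round_top (a point): Centre of the top of the round key, 22 mm across, on the console nearer the robot (station x 86, y 79 mm), 82 mm above the bench; pressed straight down.
- key_bar_top (a point): Centre of the top of the bar key, 18 x 44 mm, on the console 54 mm behind the round key (station x 140, y 79 mm), 82 mm above the bench; pressed straight down.
- white_bottle: Loose white bottle with a blue screw cap, 46 mm across and 74 mm tall, standing on the bench behind the work. Origin at the centre of its underside.
Mind the look-alikes: they are no part of the job. Leave any orange or pink look-alike of the holder_dome alone.

How it is judged:
By the outcome, as a careful person would: the job done as asked, in the order asked, and still so for the second after the job is handed in, with the robot touching nothing.
It also fails if it takes over 67 s, if anything falls off the work surface, if the arm or the gripper's body presses on something with over 40 N, if the wrist force passes 120 N, or if a joint passes its speed limit or range.

ROBOT

A 6-joint arm with a two-finger parallel gripper is mounted at the origin on a cart in front of the work surface, level with it; the furniture and walls round the work are solid. World frame = base frame: x ahead of the robot, y to its left, z up, the work surface at z = 0. Lengths are in m, angles in degrees, forces in N, time in s.
With the tool pointing down it reaches from about 0.375 to 0.9 m from the base axis. Payload 3.1 kg.
Tool frame: the origin (TCP) lies midway between the tips of the shut fingers; the grasp point (between the pads) lies 19 mm behind it; z points along the fingers, y is the line along which they close (so a half turn about z gives the same grasp; the last joint's range is limited). The gripper opens to 87 mm and grips with 3 to 60 N. Pads are 19 mm wide; open, the fingers measure 117 mm over their backs; the gripper's body (75 mm by 190 mm) begins 51 mm behind the grasp point.
Start: joints at [55.09, 30.224, 82.088, -0, 67.689, -10.227], TCP at [0.261, 0.568, 0.223] pointing down, gripper open.
Joint ranges: [-176.69, 176.69], [-43.24, 126.21], [12.49, 139.97], [-82, 262], [0, 151.66], [-163.58, 163.58]. Speed limits (degrees/s): [159.86, 159.86, 180, 180, 180, 180].

INTERFACE

Orientations are given as a 3x3 rotation matrix whose columns are the frame's x, y, z axes.
In Python, from rig import read_state, optics, bot gives the robot as it stands. The module is installed in compiled form; this text tells all that it offers.
- The arm moves only by the tool send_rows, never from a script. Its argument "commands" is a list of rows, each a list of 7 numbers: the turn, a rotation vector about the tool's x, y, z in units of 5 degrees (1.0 is 5 degrees), then the shift along the tool's x, y, z in units of 30 mm (1.0 is 30 mm), then the opening, from 0 (shut) to 1 (fully open). In form: [[rx, ry, rz, tx, ty, tz, gripper], ...]. A call has 1 to 20 rows; each row is the pose to reach, as a shift and turn from the pose commanded when the call began, along the tool's axes at that moment; what a row does not reach only later rows make up. A row lasts 1/12 s, in which the tool goes at most 41.7 mm and 7.16 degrees, less where a joint would pass 70% of its speed; a pose out of reach is approached as far as the arm can. A call with a gripper value outside its range is refused whole. The fingers move at their own pace and stop on an object; the grip force is fixed at half the most. Time passes only in rows, so rows that repeat a pose let the fingers close. It gives the time, the measured TCP pose, the force, the opening and the grip force at its end, in the units of the state.
- read_state(): the state, without advancing time (a new reading comes with each control period).
- optics.capture(name): name is "scene" or "top" or "wrist"; returns a dict with "image" (384x512x3 uint8, blue, green, red), "intrinsics" (3x3 intrinsics, pixels), "extrinsics" (4x4, takes a point from world to camera coordinates); the wrist camera has in their place "T_tool_cam" (4x4, takes a point from camera to tool coordinates, whose origin is the TCP and whose axes are the flange's). Camera axes: x right, y down, z forward; pixel columns grow to the right and rows downward; lengths in m; the calibration is good to about 2 mm. A picture is of the moment at which its call begins: read the wrist's pose just before it. There is no depth.
- bot.hand_in(): hands the job in; it is judged then, once.
The state is a dict: "time_s": time; "joint_positions": joint angles; "qvel": joint speeds; "tau": joint torques, N m; "position": TCP position; "tcp_rot": TCP orientation; "force": force on the tool from outside, world axes, zero at the start; "moment": the same for the moment, N m; "opening": opening from 0.0 (shut) to 1.0 (fully open); "grasp_force": force on a finger pad.
Only numpy, scipy, OpenCV 4.12 (cv2) and the standard library are available. Lean on these libraries where they do the work, as an engineer would, in place of code of your own. Each camera call takes 0.05 s, during which the arm holds its last target. There are 200 camera calls.

## Working session

There is one attempt and no reset: what is moved stays moved. The work goes in short steps, Python scripts to look and compute and a tool call to move; the robot and the scene stay as the last step left them, time stands still between calls to the robot, and variables do not carry over. Pictures are saved under pics/ and viewed, at most 10 in all, crops included, and the job is handed in when it is done.

Besides the shell and the picture viewer there is one more tool, called after "Call:" in YAML: its name, and indented under it one key for each argument. send_rows: Moves the arm, as the interface text tells. Its arguments: {"type":"object","properties":{"commands":{"type":"array","items":{"type":"array","items":{"type":"number"}}}},"required":["commands"]}

```bash
mkdir -p pics; python3 - <<'E'
from rig import read_state, optics, bot
import cv2,json,numpy as np
s=read_state();print({k:np.round(v,3).tolist() for k,v in s.items()})
ims=[]
for n in("scene","top","wrist"):
    c=optics.capture(n);cv2.imwrite(f"pics/{n}0.png",c["image"])
    print(n,np.round(c["intrinsics"],1).tolist(),np.round(c.get("extrinsics",c.get("T_tool_cam")),4).tolist());ims.append(c["image"])
cv2.imwrite("pics/a.png",cv2.resize(np.hstack(ims[:2]),(800,300)))
E
```

```text
{'time_s': 0.0, 'joint_positions': [55.09, 30.277, 82.157, 0.001, 67.688, -10.227], 'qvel': [-0.008, -0.005, 0.013, -0.06, 0.053, -0.031], 'tau': [0.0, -44.004, -17.659, 0.063, 0.058, -0.0], 'position': [0.261, 0.567, 0.222], 'tcp_rot': [[-0.909, 0.418, -0.001], [0.418, 0.909, -0.002], [0.0, -0.002, -1.0]], 'force': [0.056, 0.732, -0.907], 'moment': [0.037, -0.003, 0.02], 'grasp_force': 0.0, 'opening': 1.0}
scene [[428.5, 0.0, 261.1], [0.0, 428.5, 189.7], [0.0, 0.0, 1.0]] [[0.5951, -0.8036, 0.0109, -0.4712], [-0.5204, -0.3957, -0.7567, 0.294], [0.6124, 0.4446, -0.6537, 0.9217], [0.0, 0.0, 0.0, 1.0]]
top [[445.5, 0.0, 259.1], [0.0, 445.5, 187.4], [0.0, 0.0, 1.0]] [[0.1494, -0.9888, 0.0044, -0.2129], [-0.9664, -0.147, -0.2107, 0.5673], [0.209, 0.0272, -0.9775, 1.3419], [0.0, 0.0, 0.0, 1.0]]
wrist [[296.0, 0.0, 258.0], [0.0, 296.0, 190.5], [0.0, 0.0, 1.0]] [[0.0, -0.967, -0.2549, 0.0684], [1.0, 0.0, -0.0, -0.0005], [0.0, -0.2549, 0.967, -0.1622], [0.0, 0.0, 0.0, 1.0]]
```

View pics/top0.png

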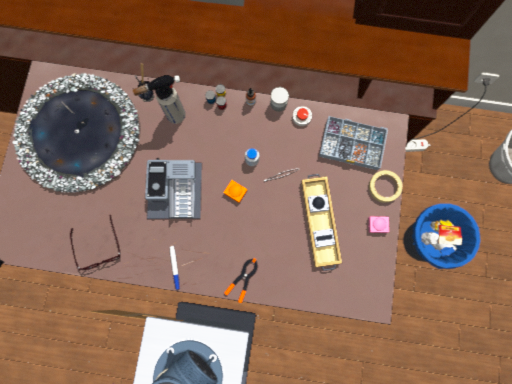

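View pics/scene0.png

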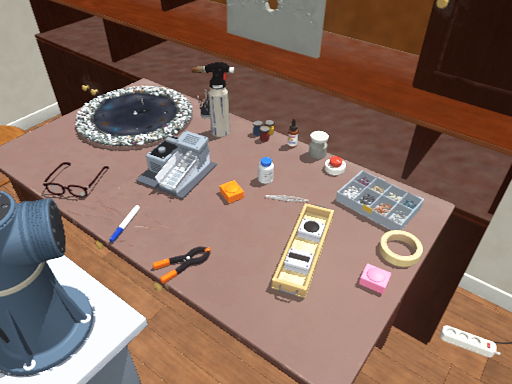

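The top view shows two holders in the wooden carrier: one with a round dark stone at about (318,203), one with a narrow bar at about (323,238). There are also an orange block at (235,191) and a pink one at (379,225). Only the aluminium block with the round stone in the carrier fits holder_dome; orange and pink are look-alikes. The station is at (174,189) and the bottle at (252,156). I'll confirm this in an enlarged crop.

```bash
python3 - <<'E'
import cv2,numpy as np
t=cv2.imread("pics/top0.png")
a=cv2.resize(t[150:230,135:215],(480,480),interpolation=cv2.INTER_CUBIC)
b=cv2.resize(t[170:275,290:355],(297,480),interpolation=cv2.INTER_CUBIC)
cv2.imwrite("pics/crop1.png",np.hstack([a,b]))
E
```

```text
(no output)
```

View pics/crop1.png

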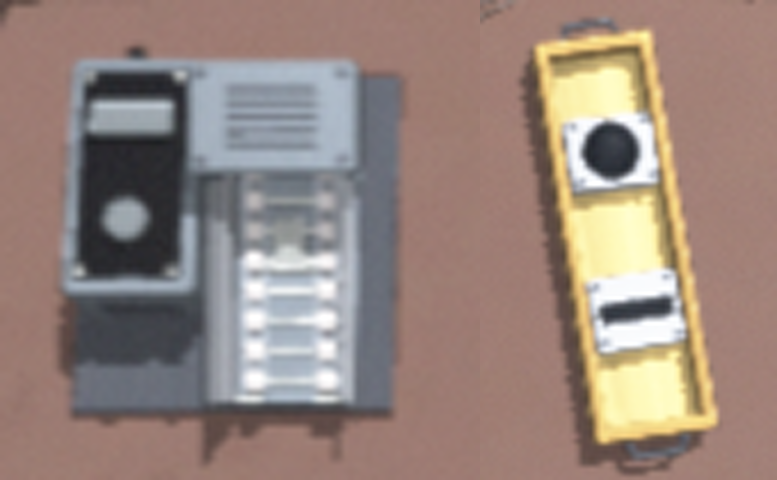

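The crop confirms it. The aluminium holder with the round dark stone is the far one in the carrier, at top pixel (318.4,202.8), and the bar holder is at (324.4,237.6). The station's round key is at (155.8,186.5) and its bar key at (156.7,169.5). The slide foot faces the robot.

```bash
cat > h.py <<'E'
from rig import read_state, optics
import cv2,numpy as np
from scipy.spatial.transform import Rotation as R
def cam(n):
    s=read_state();c=optics.capture(n);K=c["intrinsics"]
    if n=="wrist":
        T=np.eye(4);T[:3,:3]=s["tcp_rot"];T[:3,3]=s["position"];T=T@c["T_tool_cam"]
    else: T=np.linalg.inv(c["extrinsics"])
    return c["image"],np.array(K),T
def ray(K,T,px,z):
    px=np.atleast_2d(px).astype(float);d=np.c_[px,np.ones(len(px))]@np.linalg.inv(K).T@T[:3,:3].T
    o=T[:3,3];return o+d*((z-o[2])/d[:,2])[:,None]
def proj(K,T,P):
    P=np.atleast_2d(P);c=(P-T[:3,3])@T[:3,:3];c=c@np.array(K).T;return c[:,:2]/c[:,2:]
def down(yaw,tilt=None):
    # tool y axis at world angle yaw, z down
    y=np.array([np.cos(yaw),np.sin(yaw),0]);z=np.array([0,0,-1.]);return np.c_[np.cross(y,z),y,z]
def row(p,Rm,s=None):
    s=s or read_state();R0=np.array(s["tcp_rot"]);
    rv=R.from_matrix(R0.T@Rm).as_rotvec(degrees=True)/5;t=R0.T@(np.array(p)-s["position"])/.03
    return np.round(np.r_[rv,t],3).tolist()
E
python3 - <<'E'
from h import *
im,K,T=cam("top")
kr=ray(K,T,(155.8,186.5),.082)[0];kb=ray(K,T,(156.7,169.5),.082)[0]
print("keys",kr,kb)
d=kb-kr;print("dist",np.hypot(*d[:2]),"yaw",np.degrees(np.arctan2(d[1],d[0])))
pl=ray(K,T,[(135+73/6,150+412/6),(135+392/6,150+410/6)],.005);print("plate front",pl)
e=pl[0]-pl[1];print(np.degrees(np.arctan2(e[1],e[0]))-90,np.hypot(*e[:2]))
dm=ray(K,T,(318.4,202.8),.037)[0];br=ray(K,T,(324.4,237.6),.038)[0];print("dome,bar",dm,br,np.degrees(np.arctan2(*(dm-br)[1::-1])),np.hypot(*(dm-br)[:2]))
print("bottle",ray(K,T,(252,154),.074),"orange",ray(K,T,(235,191),.03))
E
```

```text
keys [0.54295276 0.19067688 0.082     ] [0.59671909 0.19864239 0.082     ]
dist 0.054353168157411605 yaw 8.427096478745902
plate front [[0.44846397 0.21739974 0.005     ]
 [0.47523818 0.0481854  0.005     ]]
8.991177314529423 0.1713194375565579
dome,bar [ 0.57667809 -0.31895706  0.037     ] [ 0.46956311 -0.3508526   0.038     ] 16.58191132932623 0.1117628937906607
bottle [[ 0.69366161 -0.0875285   0.074     ]] orange [[ 0.57602541 -0.04994062  0.03      ]]
```

```bash
python3 - <<'E'
from h import *
print(row((.577,-.319,.20),down(np.radians(16.6))))
E
```

```text
[-0.015, 0.004, 9.743, -21.92, -22.448, 0.756]
```

Call:
send_rows:
  commands:
    - [0, 0, 4, -10, -10, 0.5, 1]
    - [0, 0, 9.74, -21.92, -22.45, 0.75, 1]
    - [0, 0, 9.74, -21.92, -22.45, 0.75, 1]
    - [0, 0, 9.74, -21.92, -22.45, 0.75, 1]
    - [0, 0, 9.74, -21.92, -22.45, 0.75, 1]
    - [0, 0, 9.74, -21.92, -22.45, 0.75, 1]
    - [0, 0, 9.74, -21.92, -22.45, 0.75, 1]
    - [0, 0, 9.74, -21.92, -22.45, 0.75, 1]
    - [0, 0, 9.74, -21.92, -22.45, 0.75, 1]
    - [0, 0, 9.74, -21.92, -22.45, 0.75, 1]
    - [0, 0, 9.74, -21.92, -22.45, 0.75, 1]
    - [0, 0, 9.74, -21.92, -22.45, 0.75, 1]
    - [0, 0, 9.74, -21.92, -22.45, 0.75, 1]
    - [0, 0, 9.74, -21.92, -22.45, 0.75, 1]
    - [0, 0, 9.74, -21.92, -22.45, 0.75, 1]
    - [0, 0, 9.74, -21.92, -22.45, 0.75, 1]
    - [0, 0, 9.74, -21.92, -22.45, 0.75, 1]
    - [0, 0, 9.74, -21.92, -22.45, 0.75, 1]
    - [0, 0, 9.74, -21.92, -22.45, 0.75, 1]
    - [0, 0, 9.74, -21.92, -22.45, 0.75, 1]

```text
time_s: 1.87
position: [0.5411, -0.2188, 0.2024]
tcp_rot: [[-0.285, 0.958, -0.0], [0.958, 0.285, 0.0], [0.0, -0.0, -1.0]]
force: [0.1, 0.3, -0.3]
opening: 1.002
grasp_force: 0.0
```

```bash
python3 - <<'E'
from h import *
print(row((.577,-.319,.20),down(np.radians(16.6))),read_state()["position"])
E
```

```text
[-0.002, -0.004, -0.003, -3.542, 0.195, 0.078] [ 0.54106824 -0.21884318  0.20238004]
```

Call:
send_rows:
  commands:
    - [0, 0, 0, -3.54, 0.2, 0.08, 1]
    - [0, 0, 0, -3.54, 0.2, 0.08, 1]
    - [0, 0, 0, -3.54, 0.2, 0.08, 1]
    - [0, 0, 0, -3.54, 0.2, 0.08, 1]
    - [0, 0, 0, -3.54, 0.2, 0.08, 1]

```text
time_s: 2.28
position: [0.5767, -0.3179, 0.1993]
tcp_rot: [[-0.284, 0.959, -0.001], [0.959, 0.284, 0.001], [0.001, -0.001, -1.0]]
force: [-1.5, 1.3, -0.4]
opening: 1.002
grasp_force: 0.0
```

```bash
python3 - <<'E'
from h import *
im,K,T=cam("wrist");np.savez("w1.npz",K=K,T=T);cv2.imwrite("pics/w1.png",im);print(read_state()["position"])
E
```

```text
[ 0.57629931 -0.31629845  0.19937401]
```

View pics/w1.png

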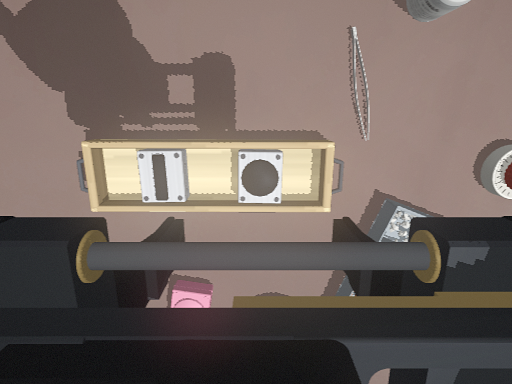

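The wrist view shows the round-stone holder block at about (238–283, 151–203), centre (260,177), and the bar holder at (162,175). Both lie square across the trough.

```bash
python3 - <<'E'
from h import *
im=cv2.imread("pics/w1.png");d=np.load("w1.npz");K,T=d["K"],d["T"]
hsv=cv2.cvtColor(im,cv2.COLOR_BGR2HSV)
m=((hsv[...,1]<45)&(hsv[...,2]>130)).astype(np.uint8);m[:148]=0;m[207:]=0;m[:,:105]=0;m[:,320:]=0
m=cv2.morphologyEx(m,cv2.MORPH_OPEN,np.ones((3,3)))
for c in cv2.findContours(m,cv2.RETR_EXTERNAL,cv2.CHAIN_APPROX_NONE)[0]:
    if cv2.contourArea(c)<500: continue
    r=cv2.minAreaRect(c);b=ray(K,T,cv2.boxPoints(r),.034)
    e=b-np.roll(b,1,0);print(r,b.mean(0),np.hypot(*e[:,:2].T)[:2],np.degrees(np.arctan2(e[:,1],e[:,0]))[:2])
dk=(hsv[...,2]<90).astype(np.uint8);dk[:155]=0;dk[200:]=0;dk[:,:240]=0;dk[:,282:]=0
c=max(cv2.findContours(dk,cv2.RETR_EXTERNAL,cv2.CHAIN_APPROX_NONE)[0],key=cv2.contourArea);q=cv2.minEnclosingCircle(c);print(q,ray(K,T,q[0],.036))
print(read_state()["position"])
E
```

```text
((260.0, 177.0), (52.0, 44.0), 90.0) [ 0.58003986 -0.31977167  0.034     ] [0.06009357 0.04863804] [105.51300963  16.49291234]
((162.99588012695312, 175.90927124023438), (52.127994537353516, 50.49332046508789), 87.39744567871094) [ 0.47458114 -0.34968222  0.034     ] [0.060274  0.0559608] [103.15056026  19.08055626]Traceback (most recent call last):
  File "<stdin>", line 11, in <module>
ValueError: max() iterable argument is empty
```

```bash
python3 - <<'E'
from h import *
s=read_state();print(s["position"],s["qvel"],row((.580,-.320,.011),down(np.radians(16.5))))
E
```

```text
[ 0.57629931 -0.31629845  0.19937401] [ 1.45716672 -1.08996074  1.69447427  0.04745062  0.06747919 -0.18282939] [-0.012, -0.026, 0.014, -0.168, 0.089, 6.279]
```

Call:
send_rows:
  commands:
    - [0, 0, 0, -0.1, 0.09, 1.3, 1]
    - [0, 0, 0, -0.1, 0.09, 2.6, 1]
    - [0, 0, 0, -0.1, 0.09, 3.9, 1]
    - [0, 0, 0, -0.1, 0.09, 4.3, 1]
    - [0, 0, 0, -0.1, 0.09, 4.3, 1]
    - [0, 0, 0, -0.1, 0.09, 4.3, 1]

```text
time_s: 2.83
position: [0.5807, -0.3179, 0.0717]
tcp_rot: [[-0.287, 0.958, -0.0], [0.958, 0.287, 0.0], [0.001, -0.0, -1.0]]
force: [0.5, -1.3, 0.6]
opening: 0.999
grasp_force: 0.0
```

```bash
python3 - <<'E'
from h import *
s=read_state();print(s["position"],s["qvel"],row((.580,-.320,.011),down(np.radians(16.5))))
E
```

```text
[ 0.58069428 -0.31791048  0.07172337] [-0.29889999 -2.31958926 -2.58658894 -0.06003197 -0.37249823  0.03548099] [-0.003, -0.006, 0.036, -0.061, -0.042, 2.024]
```

Call:
send_rows:
  commands:
    - [0, 0, 0, -0.06, -0.04, 0.8, 1]
    - [0, 0, 0, -0.06, -0.04, 1.6, 1]
    - [0, 0, 0, -0.06, -0.04, 2.0, 1]
    - [0, 0, 0, -0.06, -0.04, 2.0, 1]
    - [0, 0, 0, -0.06, -0.04, 2.0, 1]

```text
time_s: 3.25
position: [0.5806, -0.3213, 0.0127]
tcp_rot: [[-0.286, 0.958, 0.001], [0.958, 0.286, -0.001], [-0.001, 0.001, -1.0]]
force: [-0.3, 0.2, -1.0]
opening: 0.999
grasp_force: 0.0
```

Call:
send_rows:
  commands:
    - [0, 0, 0, 0, 0, 0, 0.3]
    - [0, 0, 0, 0, 0, 0, 0.3]
    - [0, 0, 0, 0, 0, 0, 0.3]
    - [0, 0, 0, 0, 0, 0, 0.3]
    - [0, 0, 0, 0, 0, 0, 0.3]
    - [0, 0, 0, 0, 0, 0, 0.3]
    - [0, 0, 0, 0, 0, 0, 0.3]
    - [0, 0, 0, 0, 0, 0, 0.3]

```text
time_s: 3.92
position: [0.5797, -0.3211, 0.0113]
tcp_rot: [[-0.286, 0.958, -0.0], [0.958, 0.286, -0.0], [0.0, -0.0, -1.0]]
force: [-0.6, -0.4, 0.8]
opening: 0.575
grasp_force: 29.9
```

Call:
send_rows:
  commands:
    - [0, 0, 0, 0, 0, -0.5, 0.3]
    - [0, 0, 0, 0, 0, -1.2, 0.3]
    - [0, 0, 0, 0, 0, -2, 0.3]
    - [0, 0, 0, 0, 0, -2.8, 0.3]
    - [0, 0, 0, 0, 0, -3, 0.3]
    - [0, 0, 0, 0, 0, -3, 0.3]

```text
time_s: 4.42
position: [0.5809, -0.3217, 0.1028]
tcp_rot: [[-0.286, 0.958, 0.003], [0.958, 0.286, -0.002], [-0.003, 0.002, -1.0]]
force: [-0.5, 0.2, -3.5]
opening: 0.575
grasp_force: 29.9
```

```bash
python3 - <<'E'
from h import *
s=read_state();print(s["position"],s["grasp_force"],row((.48,-.14,.1),down(np.radians(98.7))))
E
```

```text
[ 0.58093348 -0.3217295   0.10281227] 29.87136472016573 [-0.005, 0.05, -16.416, 6.767, -1.492, 0.068]
```

Call:
send_rows:
  commands:
    - [0, 0, -1, 0.4, -0.1, 0, 0.3]
    - [0, 0, -2.3, 0.9, -0.2, 0, 0.3]
    - [0, 0, -3.6, 1.5, -0.3, 0, 0.3]
    - [0, 0, -4.9, 2.1, -0.5, 0, 0.3]
    - [0, 0, -6.2, 2.7, -0.6, 0, 0.3]
    - [0, 0, -7.5, 3.3, -0.7, 0, 0.3]
    - [0, 0, -8.8, 3.9, -0.8, 0, 0.3]
    - [0, 0, -10.1, 4.5, -1, 0, 0.3]
    - [0, 0, -11.4, 5.1, -1.1, 0, 0.3]
    - [0, 0, -12.7, 5.6, -1.2, 0, 0.3]
    - [0, 0, -14, 6.1, -1.4, 0, 0.3]
    - [0, 0, -15.3, 6.5, -1.5, 0, 0.3]
    - [0, 0, -16.4, 6.75, -1.5, 0, 0.3]
    - [0, 0, -16.4, 6.75, -1.5, 0, 0.3]
    - [0, 0, -16.4, 6.75, -1.5, 0, 0.3]

```text
time_s: 5.67
position: [0.4781, -0.1393, 0.1]
tcp_rot: [[-0.989, -0.148, -0.002], [-0.148, 0.989, 0.001], [0.002, 0.001, -1.0]]
force: [0.8, -1.0, -3.3]
opening: 0.576
grasp_force: 29.9
```

```bash
python3 - <<'E'
from h import *
s=read_state();print(s["position"],s["grasp_force"],row((.48,-.14,.004),down(np.radians(98.7))))
E
```

```text
[ 0.4781467  -0.13926786  0.10004323] 29.87107343506068 [0.014, -0.02, -0.038, -0.063, -0.037, 3.201]
```

Call:
send_rows:
  commands:
    - [0, 0, 0, 0, 0, 0.7, 0.3]
    - [0, 0, 0, 0, 0, 1.6, 0.3]
    - [0, 0, 0, 0, 0, 2.5, 0.3]
    - [0, 0, 0, 0, 0, 3, 0.3]
    - [0, 0, 0, 0, 0, 3.18, 0.3]
    - [0, 0, 0, 0, 0, 3.18, 0.3]
    - [0, 0, 0, 0, 0, 3.18, 0.3]

```text
time_s: 6.25
position: [0.4794, -0.1405, 0.0055]
tcp_rot: [[-0.989, -0.148, 0.001], [-0.148, 0.989, -0.0], [-0.0, -0.0, -1.0]]
force: [0.2, -0.8, -2.7]
opening: 0.573
grasp_force: 29.9
```

Call:
send_rows:
  commands:
    - [0, 0, 0, 0, 0, 0, 1]
    - [0, 0, 0, 0, 0, 0, 1]
    - [0, 0, 0, 0, 0, 0, 1]
    - [0, 0, 0, 0, 0, 0, 1]
    - [0, 0, 0, 0, 0, 0, 1]
    - [0, 0, 0, 0, 0, -0.8, 1]
    - [0, 0, 0, 0, 0, -1.8, 1]
    - [0, 0, 0, 0, 0, -2.8, 1]
    - [0, 0, 0, 0, 0, -3.3, 1]
    - [0, 0, 0, 0, 0, -3.3, 1]
    - [0, 0, 0, 0, 0, -3.3, 1]

```text
time_s: 7.17
position: [0.4793, -0.14, 0.1058]
tcp_rot: [[-0.989, -0.15, 0.002], [-0.15, 0.989, -0.001], [-0.002, -0.002, -1.0]]
force: [0.0, 0.9, 0.4]
opening: 0.996
grasp_force: 0.0
```

```bash
python3 - <<'E'
from h import *
im,K,T=cam("wrist");np.savez("w2.npz",K=K,T=T);cv2.imwrite("pics/w2.png",im)
s=read_state();print(s["position"],s["opening"])
im,K,T=cam("top");np.savez("t2.npz",K=K,T=T);cv2.imwrite("pics/top2.png",im)
E
```

```text
[ 0.47856852 -0.13962828  0.10477557] 0.9957857899492282
```

View pics/w2.png

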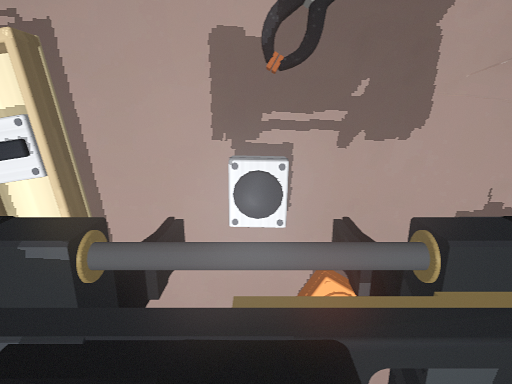

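The holder stands upright on the bare bench at (258,193), square to the tool. The plier tips are at (275,65) and the orange look-alike at (330,285).

```bash
python3 - <<'E'
from h import *
im=cv2.imread("pics/w2.png");d=np.load("w2.npz");K,T=d["K"],d["T"]
print("plier",ray(K,T,(275,68),.01),"orange near",ray(K,T,[(300,295),(325,272)],.02))
hsv=cv2.cvtColor(im,cv2.COLOR_BGR2HSV)
m=((hsv[...,1]<40)&(hsv[...,2]>140)).astype(np.uint8);m[:150]=0;m[232:]=0;m[:,:220]=0;m[:,300:]=0
c=max(cv2.findContours(m,cv2.RETR_EXTERNAL,cv2.CHAIN_APPROX_NONE)[0],key=cv2.contourArea)
r=cv2.minAreaRect(c);b=ray(K,T,cv2.boxPoints(r),.026);e=b-np.roll(b,1,0);print(r,b.mean(0),np.hypot(*e[:,:2].T)[:2],np.degrees(np.arctan2(e[:,1],e[:,0]))[:2])
p=b.mean(0);print(row((p[0],p[1],.1),down(np.radians(8.7))))
E
```

```text
plier [[ 0.37509561 -0.14307749  0.01      ]] orange near [[ 0.57239746 -0.08651068  0.02      ]
 [ 0.5447447  -0.0679954   0.02      ]]
((259.5, 194.0), (74.0, 79.0), 90.0) [ 0.47862197 -0.1400282   0.026     ] [0.06525888 0.06482666] [-173.26843921   98.63970142]
[-0.002, -0.019, 17.982, -0.013, -0.022, 0.138]
```

Call:
send_rows:
  commands:
    - [0, 0, 1, 0, 0, 0.1, 1]
    - [0, 0, 2.4, 0, 0, 0.1, 1]
    - [0, 0, 3.8, 0, 0, 0.1, 1]
    - [0, 0, 5.2, 0, 0, 0.1, 1]
    - [0, 0, 6.6, 0, 0, 0.1, 1]
    - [0, 0, 8, 0, 0, 0.1, 1]
    - [0, 0, 9.4, 0, 0, 0.1, 1]
    - [0, 0, 10.8, 0, 0, 0.1, 1]
    - [0, 0, 12.2, 0, 0, 0.1, 1]
    - [0, 0, 13.6, 0, 0, 0.1, 1]
    - [0, 0, 15, 0, 0, 0.1, 1]
    - [0, 0, 16.4, 0, 0, 0.1, 1]
    - [0, 0, 17.6, 0, 0, 0.1, 1]
    - [0, 0, 17.98, 0, 0, 0.1, 1]
    - [0, 0, 17.98, 0, 0, 0.1, 1]
    - [0, 0, 17.98, 0, 0, 0.1, 1]

```text
time_s: 8.6
position: [0.4781, -0.1394, 0.1006]
tcp_rot: [[-0.153, 0.988, -0.002], [0.988, 0.153, 0.001], [0.002, -0.002, -1.0]]
force: [0.4, 0.1, 0.1]
opening: 1.001
grasp_force: 0.0
```

```bash
python3 - <<'E'
from h import *
s=read_state();print(s["position"],row((.479,-.1403,.0065),down(np.radians(8.7))))
E
```

```text
[ 0.47805981 -0.13941005  0.10056315] [-0.025, -0.019, 0.016, -0.039, 0.033, 3.135]
```

Call:
send_rows:
  commands:
    - [0, 0, 0, -0.02, 0.02, 0.8, 1]
    - [0, 0, 0, -0.02, 0.02, 1.7, 1]
    - [0, 0, 0, -0.02, 0.02, 2.5, 1]
    - [0, 0, 0, -0.02, 0.02, 3, 1]
    - [0, 0, 0, -0.02, 0.02, 3.13, 1]
    - [0, 0, 0, -0.02, 0.02, 3.13, 1]
    - [0, 0, 0, -0.02, 0.02, 3.13, 0.4]
    - [0, 0, 0, -0.02, 0.02, 3.13, 0.4]
    - [0, 0, 0, -0.02, 0.02, 3.13, 0.4]
    - [0, 0, 0, -0.02, 0.02, 3.13, 0.4]
    - [0, 0, 0, -0.02, 0.02, 3.13, 0.4]
    - [0, 0, 0, -0.02, 0.02, 3.13, 0.4]
    - [0, 0, 0, -0.02, 0.02, 3.13, 0.4]

```text
time_s: 9.68
position: [0.4788, -0.1403, 0.0086]
tcp_rot: [[-0.152, 0.988, -0.001], [0.988, 0.152, 0.0], [0.0, -0.001, -1.0]]
force: [-2.3, -2.1, 6.4]
opening: 0.683
grasp_force: 29.9
```

Call:
send_rows:
  commands:
    - [0, 0, 0, 0, 0, -0.5, 0.4]
    - [0, 0, 0, 0, 0, -1.5, 0.4]
    - [0, 0, 0, 0, 0, -2.5, 0.4]
    - [0, 0, 0, 0, 0, -3.5, 0.4]
    - [0, 0, 0, 0, 0, -4.2, 0.4]
    - [0, 0, 0, 0, 0, -4.5, 0.4]
    - [0, 0, 0, 0, 0, -4.5, 0.4]
    - [0, 0, 0, 0, 0, -4.5, 0.4]

```text
time_s: 10.35
position: [0.4791, -0.14, 0.1424]
tcp_rot: [[-0.152, 0.988, -0.0], [0.988, 0.152, 0.0], [0.0, -0.0, -1.0]]
force: [0.6, -0.2, -3.8]
opening: 0.687
grasp_force: 29.9
```

```bash
python3 - <<'E'
from h import *
from scipy.optimize import least_squares
s=read_state();print(s["position"],s["opening"],s["grasp_force"])
ims=[]
# station pose from scene view + top: key centres by thresholds printed as crops
for n in("scene","top"):
    im,K,T=cam(n);np.savez(n+"3.npz",K=K,T=T);cv2.imwrite(f"pics/{n}3.png",im)
    c=proj(K,T,[(.5,.15,.05)])[0].astype(int);print(n,c)
    w=im[c[1]-50:c[1]+50,c[0]-50:c[0]+50];ims.append(cv2.resize(w,(400,400),interpolation=cv2.INTER_CUBIC));print(c-50)
cv2.imwrite("pics/st3.png",np.hstack(ims))
E
```

```text
[ 0.47911106 -0.14001181  0.14242866] 0.6871729599244073 29.8904550075531
scene [161 168]
[111 118]
top [168 203]
[118 153]
```

View pics/st3.png

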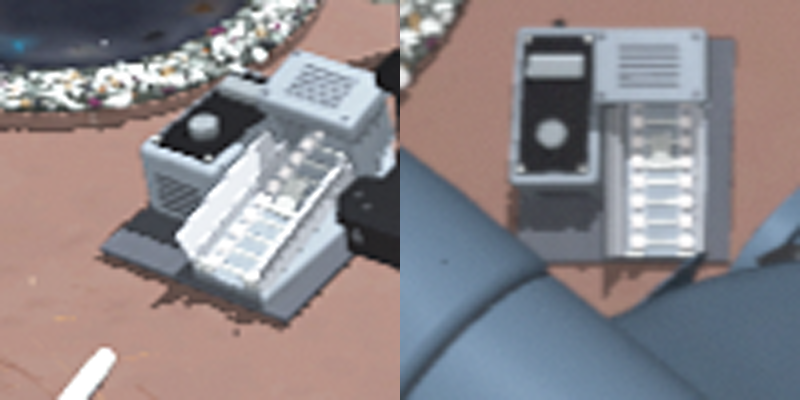

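In the scene view the round key is at about (162,149) and the slide is free. The top view agrees with the earlier station pose, though the arm covers part of it. I'll carry the holder over and refine the pose with the wrist camera.

```bash
python3 - <<'E'
from h import *
print(row((.537,.0594,.23),down(np.radians(8.7))))
E
```

```text
[-0.033, -0.026, 0.002, 6.268, 2.931, -2.951]
```

Call:
send_rows:
  commands:
    - [0, 0, 0, 0.5, 0.2, -0.6, 0.4]
    - [0, 0, 0, 1.3, 0.6, -1.3, 0.4]
    - [0, 0, 0, 2.3, 1.1, -2, 0.4]
    - [0, 0, 0, 3.3, 1.6, -2.6, 0.4]
    - [0, 0, 0, 4.3, 2.1, -2.9, 0.4]
    - [0, 0, 0, 5.3, 2.6, -2.95, 0.4]
    - [0, 0, 0, 6, 2.85, -2.95, 0.4]
    - [0, 0, 0, 6.27, 2.93, -2.95, 0.4]
    - [0, 0, 0, 6.27, 2.93, -2.95, 0.4]
    - [0, 0, 0, 6.27, 2.93, -2.95, 0.4]
    - [0, 0, 0, 6.27, 2.93, -2.95, 0.4]
    - [0, 0, 0, 6.27, 2.93, -2.95, 0.4]

```text
time_s: 11.45
position: [0.5375, 0.0576, 0.2307]
tcp_rot: [[-0.15, 0.989, -0.002], [0.989, 0.15, -0.0], [-0.0, -0.002, -1.0]]
force: [-0.4, -0.1, -2.7]
opening: 0.688
grasp_force: 29.9
```

```bash
python3 - <<'E'
from h import *
im,K,T=cam("wrist");np.savez("w4.npz",K=K,T=T);cv2.imwrite("pics/w4.png",im)
s=read_state();print(s["position"],np.round(s["qvel"],1))
cv2.imwrite("pics/w4b.png",cv2.resize(im[0:240,56:456],(800,480),interpolation=cv2.INTER_CUBIC))
E
```

```text
[0.53759941 0.05757408 0.23095806] [ 0.1 -0.3 -0.2  0.2  0.1  0.1]
```

View pics/w4b.png

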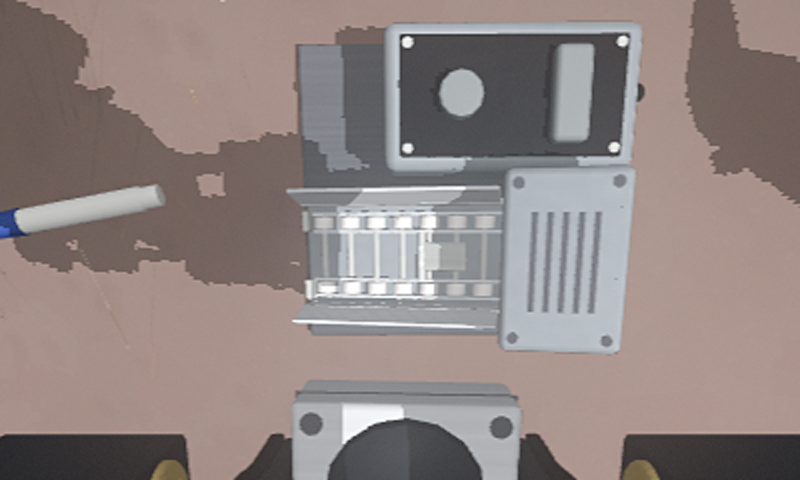

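The wrist view shows the whole station clearly. In full-image pixels the round key is at about (286,46), the bar key at (343,45), the front-tab midpoint at (210,127) and the tongue's free end at (289,128.5). The holder is held straight below.

```bash
cat >> h.py <<'E'
def S(o,yaw,P):
    c,s=np.cos(yaw),np.sin(yaw);P=np.atleast_2d(P);return np.c_[P[:,0]*c-P[:,1]*s+o[0],P[:,0]*s+P[:,1]*c+o[1],P[:,2]]
E
python3 - <<'E'
from h import *
from scipy.optimize import least_squares
d=np.load("w4.npz");K,T=d["K"],d["T"]
a=.21
P=np.array([[86,79,82],[140,79,82],[0,0,30],[97*np.cos(a)-6*np.sin(a),0,27+97*np.sin(a)+6],[-4,120,5]])/1e3
px=np.array([[461,92],[574,90],[308,254.5],[466,257],[297,45]])/2+[56,0]
f=lambda x:(proj(K,T,S(x[:2],x[2],P))-px).ravel()
r=least_squares(f,[.47,.0997,.152]);print(r.x,np.degrees(r.x[2]));print(r.fun.reshape(-1,2))
r2=least_squares(lambda x:f(x).reshape(-1,2)[:4].ravel(),[.47,.0997,.152]);print(r2.x,np.degrees(r2.x[2]))
# held block top corners (crop), block top z at TCP-? -> lateral offset
b=ray(K,T,np.array([[296,403],[520,403]])/2+[56,0],d["T"][2,3]*0+.231+.018);print("held block +y edge top",b)
E
```

```text
[0.47271734 0.09935142 0.1559716 ] 8.93651451398898
[[-0.0196515  -0.23619532]
 [-0.36897097  0.41508995]
 [-0.4004434   0.22584099]
 [ 0.56604023 -0.48684107]
 [ 0.27602909  0.03730139]]
[0.47273061 0.09942103 0.15506992] 8.884851957077425
held block +y edge top [[0.50717867 0.07790774 0.249     ]
 [0.56340605 0.08644278 0.249     ]]
```

```bash
cat >> h.py <<'E'
O=(.4727,.0994);YAW=np.radians(8.9);A=.21
RZ=R.from_euler('z',YAW).as_matrix()
def slope(s,h,y=0):
    "pose of tool normal to slide: s up the slope, h above the wheels (m)"
    u=np.array([np.cos(A),0,np.sin(A)]);n=np.array([-np.sin(A),0,np.cos(A)])
    p=np.array([0,y,.027])+u*s+n*h
    return RZ@p+[*O,0],RZ@np.c_[[0,1,0],u,-n]
E
python3 - <<'E'
from h import *
print(slope(.033,0)[0],S(O,YAW,(.033,0,.034)))
print(row(*slope(.037,.055)))
E
```

```text
[0.50458642 0.10439328 0.03387918] [[0.50530268 0.10450544 0.034     ]]
[-2.418, 0.008, -0.059, 1.707, -1.101, 4.749]
```

Call:
send_rows:
  commands:
    - [-0.4, 0, 0, 0.4, -0.2, 0.5, 0.4]
    - [-1.2, 0, 0, 1, -0.6, 1.2, 0.4]
    - [-2, 0, -0.06, 1.5, -0.9, 2, 0.4]
    - [-2.42, 0, -0.06, 1.7, -1.1, 2.9, 0.4]
    - [-2.42, 0, -0.06, 1.7, -1.1, 3.7, 0.4]
    - [-2.42, 0, -0.06, 1.7, -1.1, 4.4, 0.4]
    - [-2.42, 0, -0.06, 1.7, -1.1, 4.75, 0.4]
    - [-2.42, 0, -0.06, 1.7, -1.1, 4.75, 0.4]
    - [-2.42, 0, -0.06, 1.7, -1.1, 4.75, 0.4]
    - [-2.42, 0, -0.06, 1.7, -1.1, 4.75, 0.4]

```text
time_s: 12.33
position: [0.4985, 0.1038, 0.0897]
tcp_rot: [[-0.156, 0.965, 0.209], [0.988, 0.152, 0.032], [-0.001, 0.211, -0.977]]
force: [1.1, 0.3, -2.9]
opening: 0.689
grasp_force: 29.9
```

```bash
python3 - <<'E'
from h import *
print(row(*slope(.037,.055)),row(*slope(.037,.010)),read_state()["force"])
im,K,T=cam("wrist");np.savez("w5.npz",K=K,T=T);cv2.imwrite("pics/w5.png",im)
E
```

```text
[0.032, 0.008, 0.014, -0.011, -0.055, 0.027] [0.032, 0.008, 0.014, -0.01, -0.059, 1.527] [ 1.08342821  0.27767109 -2.94845183]
```

View pics/w5.png

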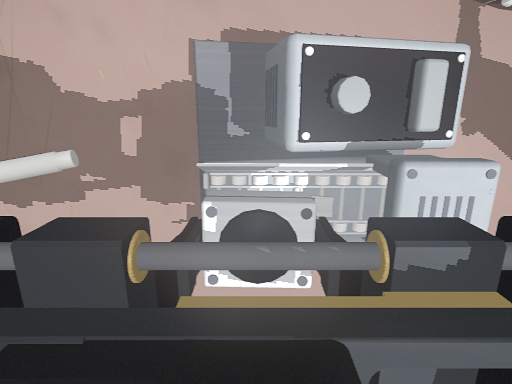

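The holder hangs square over the slide foot between the guides, with the console and lamp head clear. I'm lowering it.

Call:
send_rows:
  commands:
    - [0, 0, 0, 0, -0.05, 0.4, 0.4]
    - [0, 0, 0, 0, -0.05, 0.8, 0.4]
    - [0, 0, 0, 0, -0.05, 1.15, 0.4]
    - [0, 0, 0, 0, -0.05, 1.35, 0.4]
    - [0, 0, 0, 0, -0.05, 1.45, 0.4]
    - [0, 0, 0, 0, -0.05, 1.45, 0.4]
    - [0, 0, 0, 0, -0.05, 1.45, 0.4]

```text
time_s: 12.97
position: [0.5052, 0.1056, 0.0462]
tcp_rot: [[-0.157, 0.966, 0.207], [0.988, 0.153, 0.032], [-0.001, 0.21, -0.978]]
force: [0.8, -0.1, -3.5]
opening: 0.689
grasp_force: 29.9
```

```bash
python3 - <<'E'
from h import *
print(row(*slope(.037,.008)),read_state()["force"])
E
```

```text
[0.016, 0.001, 0.024, -0.035, 0.021, 0.129] [ 0.82154581 -0.09281872 -3.47606732]
```

Down about 3–4 mm more, watching the force, then release.

Call:
send_rows:
  commands:
    - [0, 0, 0, 0, 0, 0.05, 0.4]
    - [0, 0, 0, 0, 0, 0.1, 0.4]
    - [0, 0, 0, 0, 0, 0.13, 0.4]
    - [0, 0, 0, 0, 0, 0.13, 0.4]

```text
time_s: 13.3
position: [0.506, 0.1057, 0.0433]
tcp_rot: [[-0.157, 0.965, 0.208], [0.988, 0.154, 0.032], [-0.001, 0.211, -0.978]]
force: [-2.3, -1.1, 5.5]
opening: 0.684
grasp_force: 29.9
```

```bash
python3 - <<'E'
from h import *
print(row(*slope(.037,.008)),read_state()["force"])
E
```

```text
[0.029, 0.004, 0.026, -0.035, 0.015, 0.028] [-2.26091138 -1.05015708  5.47559318]
```

Call:
send_rows:
  commands:
    - [0, 0, 0, 0, 0, 0, 0.85]
    - [0, 0, 0, 0, 0, 0, 0.85]
    - [0, 0, 0, 0, 0, 0, 0.85]
    - [0, 0, 0, 0, 0, 0, 0.85]
    - [0, 0, 0, 0, 0, -0.6, 0.85]
    - [0, 0, 0, 0, 0, -1.4, 0.85]
    - [0, 0, 0, 0, 0, -2, 0.85]
    - [0, 0, 0, 0, 0, -2, 0.5]
    - [0, 0, 0, 0, 0, -2, 0]

```text
time_s: 14.05
position: [0.4943, 0.1037, 0.1017]
tcp_rot: [[-0.157, 0.965, 0.21], [0.988, 0.153, 0.032], [-0.001, 0.212, -0.977]]
force: [-0.2, -0.8, -1.3]
opening: 0.772
grasp_force: 0.0
```

```bash
python3 - <<'E'
from h import *
print(row(*slope(-.025,.065)),row(*slope(-.025,.013)),read_state()["force"],read_state()["opening"])
im,K,T=cam("wrist");np.savez("w6.npz",K=K,T=T);cv2.imwrite("pics/w6.png",im)
E
```

```text
[0.045, 0.007, 0.026, -0.026, -2.069, 0.108] [0.045, 0.007, 0.026, -0.025, -2.076, 1.841] [-0.2124305  -0.81016016 -1.26235294] 0.7715010407974137
```

View pics/w6.png

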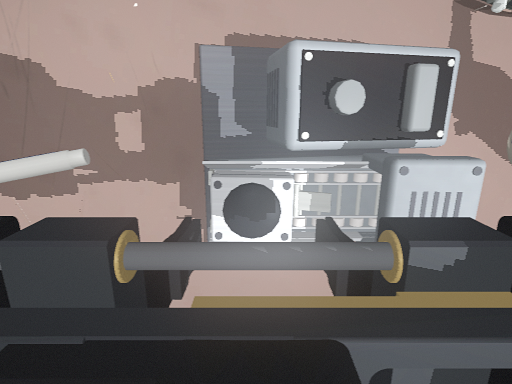

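The holder lies flat in the slide foot against the tabs, with its dome at (251,210), and the catch is standing at (315,203). I've used all 10 picture views, so from here I go by numbers.

Call:
send_rows:
  commands:
    - [0, 0, 0, 0, -0.5, 0, 0]
    - [0, 0, 0, 0, -1.2, 0, 0]
    - [0, 0, 0, 0, -1.9, 0, 0]
    - [0, 0, 0, 0, -2.07, 0, 0]
    - [0, 0, 0, 0, -2.07, 0.1, 0]
    - [0, 0, 0, 0, -2.07, 0.1, 0]
    - [0, 0, 0, 0, -2.07, 0.1, 0]

```text
time_s: 14.68
position: [0.4363, 0.0941, 0.0848]
tcp_rot: [[-0.156, 0.965, 0.209], [0.988, 0.153, 0.032], [-0.001, 0.212, -0.977]]
force: [-0.0, -1.1, 0.2]
opening: 0.207
grasp_force: 0.0
```

```bash
python3 - <<'E'
from h import *
print(row(*slope(-.025,.013)),read_state()["position"],read_state()["opening"])
E
```

```text
[0.038, 0.008, 0.022, -0.013, -0.042, 1.705] [0.43631514 0.0941483  0.08475588] 0.20667591756355097
```

Call:
send_rows:
  commands:
    - [0, 0, 0, 0, 0, 0, 0]
    - [0, 0, 0, 0, 0, 0, 0]
    - [0, 0, 0, 0, -0.04, 0.4, 0]
    - [0, 0, 0, 0, -0.04, 1, 0]
    - [0, 0, 0, 0, -0.04, 1.5, 0]
    - [0, 0, 0, 0, -0.04, 1.7, 0]
    - [0, 0, 0, 0, -0.04, 1.7, 0]
    - [0, 0, 0, 0, -0.04, 1.7, 0]

```text
time_s: 15.35
position: [0.4439, 0.0958, 0.0347]
tcp_rot: [[-0.157, 0.966, 0.207], [0.988, 0.153, 0.032], [-0.0, 0.21, -0.978]]
force: [-0.1, -0.1, 0.1]
opening: 0.002
grasp_force: 0.0
```

```bash
python3 - <<'E'
from h import *
s=read_state();print(row(*slope(.05,.013)),row(*slope(.084,.013)),s["position"],s["opening"],s["force"])
E
```

```text
[0.013, 0.0, 0.025, -0.036, 2.558, 0.02] [0.013, 0.0, 0.025, -0.038, 3.692, 0.022] [0.44391855 0.09581996 0.03465142] 0.0015145642101829207 [-0.13853862 -0.08848626  0.1372873 ]
```

Call:
send_rows:
  commands:
    - [0, 0, 0, -0.03, 0.2, 0, 0]
    - [0, 0, 0, -0.03, 0.4, 0, 0]
    - [0, 0, 0, -0.03, 0.6, 0, 0]
    - [0, 0, 0, -0.03, 0.8, 0, 0]
    - [0, 0, 0, -0.03, 1, 0, 0]
    - [0, 0, 0, -0.03, 1.2, 0, 0]
    - [0, 0, 0, -0.03, 1.4, 0, 0]
    - [0, 0, 0, -0.03, 1.6, 0, 0]
    - [0, 0, 0, -0.03, 1.8, 0, 0]
    - [0, 0, 0, -0.03, 2, 0, 0]
    - [0, 0, 0, -0.03, 2.2, 0, 0]
    - [0, 0, 0, -0.03, 2.4, 0, 0]
    - [0, 0, 0, -0.03, 2.6, 0, 0]
    - [0, 0, 0, -0.03, 2.7, 0, 0]
    - [0, 0, 0, -0.03, 2.8, 0, 0]
    - [0, 0, 0, -0.03, 2.8, 0, 0]

```text
time_s: 16.68
position: [0.5259, 0.1078, 0.0526]
tcp_rot: [[-0.157, 0.965, 0.209], [0.988, 0.153, 0.032], [-0.001, 0.211, -0.977]]
force: [-0.6, 0.8, -0.4]
opening: 0.006
grasp_force: 0.1
```

```bash
python3 - <<'E'
from h import *
s=read_state();print(row(*slope(.084,.013)),s["position"],s["force"])
im,K,T=cam("wrist");np.savez("w7.npz",K=K,T=T);cv2.imwrite("pics/w7.png",im)
# where is dark dome & catch?  dome centre pixel -> slope coordinate
m=cv2.inRange(im,(0,0,0),(75,75,75))[110:245,180:420]
n,l,st,c=cv2.connectedComponentsWithStats(m)
for i in range(1,n):
    if st[i,4]>150: print(st[i]+[180,110,0,0,0],c[i]+[180,110])
for sl in (.06,.09,.1,.125):print(sl,proj(K,T,slope(sl+.0,.029)[0]))
E
```

```text
[0.031, 0.005, 0.024, -0.004, 0.867, 0.03] [0.52587143 0.10778075 0.05261293] [-0.5718649   0.76342054 -0.36275566]
[ 271  114   70   36 1342] [300.68032787 136.87481371]
[ 260  205  126   37 2319] [321.81457525 229.19663648]
[241 217  16  25 314] [249.57006369 228.69745223]
[ 180  218   60   23 1151] [206.56038228 230.35013032]
0.06 [[260.86226012 243.72793603]]
0.09 [[316.48868471 243.75818483]]
0.1 [[335.01244222 243.76825777]]
0.125 [[381.28168568 243.79341827]]
```

Call:
send_rows:
  commands:
    - [0, 0, 0, 0, 0.1, 0, 0]
    - [0, 0, 0, 0, 0.2, 0, 0]
    - [0, 0, 0, 0, 0.3, 0, 0]
    - [0, 0, 0, 0, 0.4, 0, 0]
    - [0, 0, 0, 0, 0.5, 0, 0]
    - [0, 0, 0, 0, 0.6, 0, 0]
    - [0, 0, 0, 0, 0.7, 0, 0]
    - [0, 0, 0, 0, 0.7, 0, 0]
    - [0, 0, 0, 0, 0.7, 0, 0]

```text
time_s: 17.48
position: [0.5458, 0.111, 0.0571]
tcp_rot: [[-0.157, 0.965, 0.209], [0.988, 0.153, 0.032], [-0.001, 0.211, -0.977]]
force: [-0.3, 0.4, 0.0]
opening: 0.004
grasp_force: 0.1
```

```bash
python3 - <<'E'
from h import *
s=read_state();print(row(*slope(.084,.013)),s["position"],s["force"])
E
```

```text
[0.03, 0.004, 0.025, -0.005, 0.177, 0.033] [0.5458218  0.11100469 0.05706605] [-0.25830627  0.39428914  0.02082763]
```

Call:
send_rows:
  commands:
    - [0, 0, 0, 0, 0.06, 0, 0]
    - [0, 0, 0, 0, 0.12, 0, 0]
    - [0, 0, 0, 0, 0.18, 0, 0]
    - [0, 0, 0, 0, 0.22, 0, 0]
    - [0, 0, 0, 0, 0.22, 0, 0]

```text
time_s: 17.9
position: [0.5519, 0.112, 0.0583]
tcp_rot: [[-0.157, 0.966, 0.208], [0.988, 0.153, 0.032], [-0.001, 0.21, -0.978]]
force: [0.0, -0.4, 0.7]
opening: 0.007
grasp_force: 0.2
```

Call:
send_rows:
  commands:
    - [0, 0, 0, 0, 0.04, 0, 0]
    - [0, 0, 0, 0, 0.08, 0, 0]
    - [0, 0, 0, 0, 0.08, 0, 0]

```text
time_s: 18.15
position: [0.5541, 0.1124, 0.0588]
tcp_rot: [[-0.157, 0.966, 0.208], [0.988, 0.153, 0.032], [-0.001, 0.21, -0.978]]
force: [-0.3, -0.1, 0.1]
opening: 0.007
grasp_force: 0.3
```

Call:
send_rows:
  commands:
    - [0, 0, 0, 0, 0.04, 0, 0]
    - [0, 0, 0, 0, 0.08, 0, 0]
    - [0, 0, 0, 0, 0.08, 0, 0]

```text
time_s: 18.4
position: [0.5545, 0.1126, 0.0588]
tcp_rot: [[-0.157, 0.966, 0.204], [0.988, 0.154, 0.032], [-0.0, 0.206, -0.979]]
force: [-3.8, -3.0, 1.7]
opening: 0.008
grasp_force: 2.0
```

The force rises at the top stop. One small push more, then back off.

Call:
send_rows:
  commands:
    - [0, 0, 0, 0, 0.03, 0, 0]
    - [0, 0, 0, 0, 0.06, 0, 0]
    - [0, 0, 0, 0, 0.06, 0, 0]

```text
time_s: 18.65
position: [0.5545, 0.1126, 0.0588]
tcp_rot: [[-0.157, 0.967, 0.2], [0.988, 0.154, 0.032], [0.0, 0.203, -0.979]]
force: [-6.3, -4.0, 2.8]
opening: 0.008
grasp_force: 3.2
```

Call:
send_rows:
  commands:
    - [0, 0, 0, 0, -0.1, 0, 0]
    - [0, 0, 0, 0, -0.3, 0, 0]
    - [0, 0, 0, 0, -0.6, 0, 0]
    - [0, 0, 0, 0, -1, 0, 0]
    - [0, 0, 0, 0, -1.6, -0.4, 0]
    - [0, 0, 0, 0, -2, -1, 0]
    - [0, 0, 0, 0, -2.2, -1.8, 0]
    - [0, 0, 0, 0, -2.2, -2.6, 0]
    - [0, 0, 0, 0, -2.2, -3, 0]
    - [0, 0, 0, 0, -2.2, -3, 0]

```text
time_s: 19.48
position: [0.4764, 0.1001, 0.1362]
tcp_rot: [[-0.157, 0.964, 0.213], [0.988, 0.154, 0.032], [-0.002, 0.215, -0.977]]
force: [-0.1, 0.4, 0.0]
opening: 0.004
grasp_force: 0.0
```

```bash
python3 - <<'E'
from h import *
s=read_state();print(s["position"],s["force"])
im,K,T=cam("wrist");np.savez("w8.npz",K=K,T=T);cv2.imwrite("pics/w8.png",im)
hsv=cv2.cvtColor(im,cv2.COLOR_BGR2GRAY)
# profile up the slope along the two side strips and centre, at block-top height and at wheel height
for y in (-.020,0,.020):
    ss=np.arange(.0,.122,.003)
    print("y",y,[(int(1000*q),int(hsv[int(round(v)),int(round(u))])) for q in ss for u,v in proj(K,T,slope(q,.026,y)[0]) if 0<=v<384 and 0<=u<512])
E
```

```text
[0.47641018 0.10005204 0.13621405] [-0.05181482  0.44255772  0.04960939]
y -0.02 [(0, 83), (3, 81), (6, 87), (9, 86), (12, 89), (15, 84), (18, 87), (21, 152), (24, 162), (27, 163), (30, 163), (33, 165), (36, 91), (39, 95), (42, 99), (45, 99), (48, 97), (51, 99), (54, 96), (57, 97), (60, 96), (63, 94), (66, 92), (69, 90), (72, 88), (75, 87), (78, 87), (81, 84), (84, 81), (87, 79), (90, 77), (93, 76), (96, 72), (99, 75), (102, 72), (105, 69), (108, 67), (111, 65), (114, 64), (117, 70), (120, 66)]
y 0 [(0, 114), (3, 204), (6, 206), (9, 199), (12, 219), (15, 208), (18, 207), (21, 208), (24, 227), (27, 214), (30, 208), (33, 209), (36, 210), (39, 236), (42, 208), (45, 209), (48, 210), (51, 199), (54, 252), (57, 208), (60, 192), (63, 216), (66, 231), (69, 203), (72, 231), (75, 188), (78, 187), (81, 184), (84, 185), (87, 184), (90, 164), (93, 129), (96, 162), (99, 188), (102, 190), (105, 82), (108, 76), (111, 76), (114, 76), (117, 74), (120, 75)]
y 0.02 [(0, 107), (3, 247), (6, 255), (9, 255), (12, 255), (15, 255), (18, 255), (21, 255), (24, 255), (27, 255), (30, 255), (33, 255), (36, 255), (39, 255), (42, 255), (45, 255), (48, 255), (51, 255), (54, 255), (57, 255), (60, 255), (63, 228), (66, 252), (69, 255), (72, 202), (75, 204), (78, 203), (81, 199), (84, 200), (87, 201), (90, 155), (93, 130), (96, 160), (99, 111), (102, 109), (105, 176), (108, 190), (111, 190), (114, 190), (117, 172), (120, 64)]
```

The slide is empty below 99 mm. The block's rear is at about 99 mm and the dome starts at about 105 mm up the slope. So the holder stayed at the top after the pusher left, which means the catch is holding it. Next the keys.

```bash
python3 - <<'E'
from h import *
k=S(O,YAW,[(.086,.079,.105),(.140,.079,.105)]);print(k)
print(row(k[0],down(YAW)))
E
```

```text
[[0.54544243 0.19075392 0.105     ]
 [0.59879226 0.19910828 0.105     ]]
[2.469, 0.013, 0.025, 2.628, 2.474, 1.564]
```

Call:
send_rows:
  commands:
    - [0.8, 0, 0, 0.4, 0.4, -0.1, 0]
    - [1.7, 0, 0, 1, 1, 0.3, 0]
    - [2.47, 0, 0.02, 1.7, 1.6, 0.8, 0]
    - [2.47, 0, 0.02, 2.3, 2.2, 1.3, 0]
    - [2.47, 0, 0.02, 2.63, 2.47, 1.56, 0]
    - [2.47, 0, 0.02, 2.63, 2.47, 1.56, 0]
    - [2.47, 0, 0.02, 2.63, 2.47, 1.56, 0]
    - [2.47, 0, 0.02, 2.63, 2.47, 1.56, 0]

```text
time_s: 20.2
position: [0.5424, 0.19, 0.1026]
tcp_rot: [[-0.155, 0.988, -0.008], [0.988, 0.155, -0.002], [-0.001, -0.008, -1.0]]
force: [-0.6, 0.7, -0.0]
opening: 0.004
grasp_force: 0.0
```

```bash
python3 - <<'E'
from h import *
k=S(O,YAW,[(.086,.079,.084),(.140,.079,.105)]);s=read_state();print(s["position"],s["force"])
print(row(k[0],down(YAW)))
E
```

```text
[0.54237754 0.19003302 0.10263134] [-0.60037354  0.65605176 -0.02877533]
[-0.089, 0.006, 0.004, 0.008, 0.109, 0.62]
```

Call:
send_rows:
  commands:
    - [-0.08, 0, 0, 0, 0.1, 0.3, 0]
    - [-0.08, 0, 0, 0, 0.1, 0.55, 0]
    - [-0.08, 0, 0, 0, 0.1, 0.62, 0]
    - [-0.08, 0, 0, 0, 0.1, 0.62, 0]
    - [-0.08, 0, 0, 0, 0.1, 0.62, 0]

```text
time_s: 20.62
position: [0.5469, 0.1908, 0.0847]
tcp_rot: [[-0.154, 0.988, 0.002], [0.988, 0.154, -0.0], [-0.0, 0.002, -1.0]]
force: [0.2, -0.2, 0.2]
opening: 0.005
grasp_force: 0.0
```

```bash
python3 - <<'E'
from h import *
k=S(O,YAW,[(.086,.079,.076)]);s=read_state();print(s["position"],s["force"])
print(row(k[0],down(YAW)))
E
```

```text
[0.54691001 0.19080907 0.08470957] [ 0.21497322 -0.20987169  0.16176068]
[0.023, 0.004, -0.004, 0.006, -0.049, 0.29]
```

Press down in small steps, watching the force.

Call:
send_rows:
  commands:
    - [0, 0, 0, 0, -0.04, 0.08, 0]
    - [0, 0, 0, 0, -0.04, 0.16, 0]
    - [0, 0, 0, 0, -0.04, 0.22, 0]
    - [0, 0, 0, 0, -0.04, 0.25, 0]
    - [0, 0, 0, 0, -0.04, 0.25, 0]

```text
time_s: 21.03
position: [0.5465, 0.1909, 0.078]
tcp_rot: [[-0.155, 0.988, 0.004], [0.988, 0.155, -0.0], [-0.001, 0.004, -1.0]]
force: [-0.2, -0.2, 5.3]
opening: 0.005
grasp_force: 2.5
```

Call:
send_rows:
  commands:
    - [0, 0, 0, 0, 0, 0.03, 0]
    - [0, 0, 0, 0, 0, 0.06, 0]
    - [0, 0, 0, 0, 0, 0.06, 0]

```text
time_s: 21.28
position: [0.5466, 0.191, 0.0777]
tcp_rot: [[-0.155, 0.988, 0.004], [0.988, 0.155, -0.0], [-0.001, 0.004, -1.0]]
force: [-2.7, -1.2, 13.6]
opening: 0.003
grasp_force: 7.1
```

The round key is bottomed: 13.6 N with no further travel. I'm releasing it and moving over the bar key.

Call:
send_rows:
  commands:
    - [0, 0, 0, 0, 0, -0.2, 0]
    - [0, 0, 0, 0, 0, -0.6, 0]
    - [0, 0, 0, 0, 0, -1, 0]
    - [0, 0, 0, 0, 0, -1, 0]
    - [0, 0, 0, 0, 0, -1, 0]

```text
time_s: 21.7
position: [0.5461, 0.1912, 0.1058]
tcp_rot: [[-0.155, 0.988, 0.004], [0.988, 0.155, 0.0], [-0.0, 0.004, -1.0]]
force: [-0.3, -0.4, -0.4]
opening: 0.005
grasp_force: 0.0
```

```bash
python3 - <<'E'
from h import *
k=S(O,YAW,[(.140,.079,.105)]);s=read_state();print(s["position"],s["force"])
print(row(k[0],down(YAW)))
E
```

```text
[0.54613227 0.19119492 0.10576463] [-0.32171445 -0.39616919 -0.44425951]
[0.04, 0.003, 0.004, -0.012, 1.775, 0.032]
```

Call:
send_rows:
  commands:
    - [0.04, 0, 0, 0, 0.5, 0, 0]
    - [0.04, 0, 0, 0, 1.2, 0, 0]
    - [0.04, 0, 0, 0, 1.78, 0, 0]
    - [0.04, 0, 0, 0, 1.78, 0.3, 0]
    - [0.04, 0, 0, 0, 1.78, 0.6, 0]
    - [0.04, 0, 0, 0, 1.78, 0.7, 0]
    - [0.04, 0, 0, 0, 1.78, 0.7, 0]
    - [0.04, 0, 0, 0, 1.78, 0.7, 0]

```text
time_s: 22.37
position: [0.5967, 0.1991, 0.0837]
tcp_rot: [[-0.155, 0.988, -0.005], [0.988, 0.155, -0.001], [-0.0, -0.005, -1.0]]
force: [-0.1, -0.2, -0.1]
opening: 0.008
grasp_force: 0.0
```

```bash
python3 - <<'E'
from h import *
k=S(O,YAW,[(.140,.079,.076)]);s=read_state();print(s["position"],s["force"])
print(row(k[0],down(YAW)))
E
```

```text
[0.5967089  0.19910901 0.08370509] [-0.09390973 -0.21447594 -0.10608873]
[-0.053, 0.004, 0.005, -0.011, 0.07, 0.257]
```

Call:
send_rows:
  commands:
    - [-0.05, 0, 0, 0, 0.05, 0.08, 0]
    - [-0.05, 0, 0, 0, 0.05, 0.16, 0]
    - [-0.05, 0, 0, 0, 0.05, 0.22, 0]
    - [-0.05, 0, 0, 0, 0.05, 0.25, 0]
    - [-0.05, 0, 0, 0, 0.05, 0.25, 0]

```text
time_s: 22.78
position: [0.5998, 0.1996, 0.078]
tcp_rot: [[-0.155, 0.988, 0.003], [0.988, 0.155, 0.0], [-0.0, 0.003, -1.0]]
force: [-1.7, 0.1, 5.6]
opening: 0.006
grasp_force: 2.7
```

Call:
send_rows:
  commands:
    - [0, 0, 0, 0, 0, 0.03, 0]
    - [0, 0, 0, 0, 0, 0.05, 0]
    - [0, 0, 0, 0, 0, 0.05, 0]

```text
time_s: 23.03
position: [0.5998, 0.1996, 0.0778]
tcp_rot: [[-0.155, 0.988, 0.003], [0.988, 0.155, 0.0], [-0.0, 0.003, -1.0]]
force: [-4.3, 0.5, 12.2]
opening: 0.002
grasp_force: 6.2
```

The bar key is bottomed at 12 N. I'll release it, rise clear, and check the holder and the lamp.

Call:
send_rows:
  commands:
    - [0, 0, 0, 0, 0, -0.2, 0]
    - [0, 0, 0, 0, 0, -0.6, 0]
    - [0, 0, 0, 0, 0, -1.2, 0]
    - [0, 0, 0, 0, 0, -2.2, 0]
    - [0, 0, 0, 0, -0.6, -3, 0]
    - [0, 0, 0, -1, -1.6, -3.5, 0]
    - [0, 0, 0, -2, -2.4, -3.5, 0]
    - [0, 0, 0, -3, -2.4, -3.5, 0]
    - [0, 0, 0, -4, -2.4, -3.5, 0]
    - [0, 0, 0, -4.3, -2.4, -3.5, 0]
    - [0, 0, 0, -4.3, -2.4, -3.5, 0]
    - [0, 0, 0, -4.3, -2.4, -3.5, 0]

```text
time_s: 24.03
position: [0.549, 0.0609, 0.1807]
tcp_rot: [[-0.153, 0.988, 0.004], [0.988, 0.153, 0.001], [0.0, 0.004, -1.0]]
force: [0.2, 0.2, -0.5]
opening: 0.0
grasp_force: 0.0
```

```bash
python3 - <<'E'
from h import *
s=read_state();print(s["position"],s["force"],s["time_s"])
im,K,T=cam("wrist");cv2.imwrite("pics/w9.png",im);g=cv2.cvtColor(im,cv2.COLOR_BGR2GRAY)
for y in (0,.020):
    print(y,[(int(1000*q),int(g[int(round(v)),int(round(u))])) for q in np.arange(.066,.124,.003) for u,v in proj(K,T,slope(q,.026,y)[0]) if 0<=v<384 and 0<=u<512])
t,K2,T2=cam("top");b=cv2.inRange(cv2.cvtColor(t,cv2.COLOR_BGR2HSV),(100,130,80),(125,255,255))[140:175,235:270];print("bottle cap",cv2.moments(b,True)["m10"]/b.astype(bool).sum()+235,cv2.moments(b,True)["m01"]/b.astype(bool).sum()+140)
t0=cv2.imread("pics/top0.png");b=cv2.inRange(cv2.cvtColor(t0,cv2.COLOR_BGR2HSV),(100,130,80),(125,255,255))[140:175,235:270];print(cv2.moments(b,True)["m10"]/b.astype(bool).sum()+235,cv2.moments(b,True)["m01"]/b.astype(bool).sum()+140)
E
```

```text
[0.54902681 0.0609032  0.18072537] [ 0.16727182  0.22508875 -0.53309182] 24.0333
0 [(66, 209), (69, 189), (72, 165), (75, 255), (78, 204), (81, 206), (84, 193), (87, 164), (90, 164), (93, 163), (96, 159), (99, 175), (102, 176), (105, 83), (108, 81), (111, 79), (114, 80), (117, 114), (120, 182), (123, 186)]
0.02 [(66, 192), (69, 236), (72, 191), (75, 196), (78, 250), (81, 246), (84, 161), (87, 139), (90, 185), (93, 196), (96, 184), (99, 95), (102, 100), (105, 151), (108, 178), (111, 178), (114, 180), (117, 114), (120, 179), (123, 183)]
bottle cap 251.48717948717947 153.32051282051282
251.48717948717947 153.32051282051282
```

The holder hasn't moved in the 5 s since the push, so the catch is holding it. The bottle hasn't moved either, and the arm is clear.

```bash
python3 -c "
from rig import bot
print(bot.hand_in())"
```

```text
the job is handed in; nothing more can be done
None
```

I handed the job in at about 24 s: holder_dome is at the top stop and still there 5 s after the push, so the catch is holding it (I inferred that, I didn't see it come up); then I pressed the round key and after it the bar key fully down and released each, and the white bottle hasn't moved.

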